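# Empty the tipping pan and counter-hold its pivot bolt

### The arm

A 7-joint arm with a two-finger parallel gripper is mounted at the origin on the work surface. World frame = base frame: x ahead of the robot, y to its left, z up, the work surface at z = 0. Lengths are in m, angles in degrees, forces in N, time in s.
With the tool pointing down it reaches from about 0.425 to 0.875 m from the base axis. Payload 4.7 kg.
Tool frame: the origin (TCP) lies between the finger pads; the fingertips stand 8 mm ahead of it and the grasp point (between the pads) lies 11 mm behind it (env.tip_extent is the distance from the TCP to the fingertips, in m); z points along the fingers, y is the line along which they close (so a half turn about z gives the same grasp; the last joint's range is limited). The gripper opens to 87 mm and grips with 3 to 60 N. Pads are 19 mm wide; open, the fingers measure 117 mm over their backs; the gripper's body (75 mm by 190 mm) begins 51 mm behind the grasp point.
Start: joints at [-68.864, 18.392, -4.016, 83.108, 1.295, 78.541, -3.26], TCP at [0.226, 0.61, 0.231] pointing down, gripper open.
Joint ranges: [-163.93, 163.93], [-17.29, 119.83], [-79.2, 71.16], [3.27, 140.29], [-89.18, 269.18], [5.43, 117.66], [-154.24, 154.24]. Speed limits (degrees/s): [147.25, 147.25, 180, 180, 180, 180, 180].

### API

Orientations are given as [roll, pitch, yaw] about the fixed x, y, z axes, in that order (R = Rz(yaw) Ry(pitch) Rx(roll)).
In Python, from cell import sensors, vision, workorder, env gives the robot as it stands.
- The arm moves only by the tool drive_tool, never from a script. Its argument "moves" is a list of rows, each an object of numbers: "x", "y", "z": the shift along the tool's x, y, z in mm; "rx", "ry", "rz": the turn, a rotation vector about the tool's x, y, z in rad; "fingers": the closure, from -1 (fully open) to 1 (shut). In form: [{"x": .., "y": .., "z": .., "rx": .., "ry": .., "rz": .., "fingers": ..}, ...]. A call has 1 to 20 rows; each row is the pose to reach, as a shift and turn from the pose commanded when the call began, along the tool's axes at that moment; what a row does not reach only later rows make up. A row lasts 1/8 s, in which the tool goes at most 62.5 mm and 10.7 degrees, less where a joint would pass 70% of its speed; a pose out of reach is approached as far as the arm can. A call with a gripper value outside its range is refused whole. The fingers move at their own pace and stop on an object; "force" is the grip in N (left out, the last holds). Time passes only in rows, so rows that repeat a pose let the fingers close. It gives the time, the measured TCP pose, the force, the opening and the grip force at its end, in the units of the state.
- sensors.get_obs(): the state, without advancing time (a new reading comes with each control period).
- vision.read_camera(name): name is "scene" or "side" or "wrist"; returns a dict with "image" (480x640x3 uint8, red, green, blue), "fx", "fy", "cx", "cy" (pixels), "k1" (the pictures are not rectified: a ray, as slopes to the right and down, at radius r is drawn at 1 + k1 r^2 times it, then the intrinsics apply), "R" (3x3) and "t" (3): a world point X has camera coordinates R X + t. Camera axes: x right, y down, z forward; pixel columns grow to the right and rows downward; lengths in m; the calibration is good to about 2 mm. A picture is of the moment at which its call begins. There is no depth.
- workorder.sign_off(): hands the job in; it is judged then, once.
The state is a dict: "time_s": time; "qpos": joint angles; "joint_velocities": joint speeds; "effort": joint torques, N m; "tool_pos": TCP position; "tool_rot": TCP orientation; "force": force on the tool from outside, world axes, zero at the start; "wrist_torque": the same for the moment, N m; "grip_width": finger opening in m; "grasp_force": force on a finger pad.
Only numpy, scipy, OpenCV 4.12 (cv2) and the standard library are available. Lean on these libraries where they do the work, as an engineer would, in place of code of your own. Each camera call takes 0.05 s, during which the arm holds its last target. There are 200 camera calls.

### The job

Lift the pan's handle to tip the pan right over on to its stop, so that all five rock chips slide into the tub, and leave it fully tipped. Then reach down into the gap of the U-bracket at the pivot, grip the hidden bolt head squarely across its two side flats without turning it, and finish while still holding it firmly from turning, so that a colleague across the bench can tighten the nut and lock the pan. Leave everything else on the bench where it is.

Things in the scene. Friction and masses are not known exactly. Their poses are not given: they have to be found in the camera images.
- stand: fixed stand that carries the tipping pan: base plate 250 x 88 x 12 mm, square pedestal, on it a grey U-bracket. Origin at table height straight below the middle of the bolt head; z up; x along the pivot axis, from the bracket to the pan; y level, from the pan's handle end to its pouring lip
- stand_axis (a point): point on the pivot axis 150 mm above the stand's origin, in the gap of the U-bracket (axes: the stand's). The bracket is open at the top and at both y ends: two upright plates 6 mm thick, 70 mm wide (46 mm at the top), tops at 173 mm; the gap between them is 43 mm, from stand x = -24 to +19 mm; its floor is 101 mm above the table
- pan (a joint): tilt of the aluminium pan about the pivot axis, rad: 0 level (as it starts), 0.96 fully tipped on its stop, handle end up, lip down. Stiff pivot (0.4 N m of friction): the pan stays where it is left
- pan_lip (a point): middle of the pan's open pouring edge. The pan is 130 mm wide (stand x = 65 to 195 mm), 175 mm long (stand y = -80 to 95 mm when level), its floor 27 mm above the pivot axis, with walls 24 mm high on three sides and none at the lip. Axes as pan_handle's
- pan_handle (a point): middle of the pan's handle, a straight round steel bar 12 mm thick, 78 mm long, parallel to the pivot axis, 45 mm out from the pan's end wall, on a leg at each end. Level: stand x = 130, y = -125, z = 190 mm; as the pan tips it swings up on a circle of 131 mm radius about the pivot axis to y = -39, z = 275 mm. Axes: the stand's when level; they turn with the pan
- bolt_head (a point): centre of the pivot bolt's steel hexagon head, in the gap of the U-bracket, 150 mm above the table: 30 mm across flats, 14 mm thick (stand x = -7 to +7 mm); the sleeve between it and the bracket plate is 21 mm thick. x along the bolt (the stand's x), y square to the left side flat; they turn with the bolt
- bolt (a joint): turn of the bolt about the stand's x axis, rad; starts within 0.4 either way. At 0 the two side flats stand upright, facing the stand's +y and -y; a positive turn lifts the left flat. It turns loosely (0.025 N m). Jaws more than about 0.15 rad out of line with the side flats bear on the head's corners (bolt_c2 to c5)
- flat_left (a point): the side flat of the bolt head on the stand's +y side (14 mm along the bolt, 17 mm high): point at the centre of its face; axes as bolt_head's, y pointing out of it. bolt_c0 is this flat
- flat_right (a point): the other side flat, on the stand's -y side: point at the centre of its face, 30 mm from flat_left. bolt_c1 is this flat
- tub: loose white plastic sample tub, open at the top, 200 (its x) x 150 (its y) x 65 mm high, walls 4 mm, standing under the pan's lip; origin under its middle
- chip1: loose rock chip, about 36 x 30 x 24 mm, starts in the pan; origin at its centre
- chip2: loose rock chip, about 32 x 28 x 26 mm, starts in the pan; origin at its centre
- chip3: loose rock chip, about 38 x 26 x 22 mm, starts in the pan; origin at its centre
- chip4: loose rock chip, about 30 x 30 x 24 mm, starts in the pan; origin at its centre
- chip5: loose rock chip, about 34 x 32 x 26 mm, starts in the pan; origin at its centre
- lens: bystander, loose: hand lens lying flat: black ring 107 mm across with glass, handle 95 mm long; origin under the middle of the ring
- spanner: bystander, loose: steel open-ended spanner 240 mm long, lying beyond the pan; origin under its middle, x along its length
- streak_plate: bystander, loose: white ceramic tile 70 x 50 x 8 mm with two scratch marks; origin under its middle
- flask: bystander, loose: empty conical glass flask 86 mm across, 124 mm tall; origin under its middle
- amber_bottle: bystander, loose: brown glass bottle 54 mm across, 120 mm tall, black cap; origin under its middle
- rough_rock: bystander, loose: sandy-coloured rock specimen about 120 x 90 x 75 mm; origin under its middle
- slab_rock: bystander, loose: grey-brown rock specimen about 110 x 85 x 85 mm; origin under its middle
- geo_hammer: bystander, loose: geologist's hammer 262 mm long with black grip, lying down; origin under the middle of its shaft, x along the shaft towards the head

How it is judged:
By the outcome, as a careful person would: the job done as asked, in the order asked, and still so for the second after the job is handed in, while the arm keeps its last pose, push and grip.
It also fails if it takes over 43 s, if anything falls off the work surface, if the arm or the gripper's body presses on something with over 40 N, if the wrist force passes 120 N, or if a joint passes its speed limit or range.

## Working session

There is one attempt and no reset: what is moved stays moved. The work goes in short steps, Python scripts to look and compute and a tool call to move; the robot and the scene stay as the last step left them, time stands still between calls to the robot, and variables do not carry over. Pictures are saved under pics/ and viewed, at most 10 in all, crops included, and the job is handed in when it is done.

Besides the shell and the picture viewer there is one more tool, called after ">>>" by a JSON object that holds its "name" and its "arguments". drive_tool: Moves the arm, as the interface text tells. Its arguments: {"type":"object","properties":{"moves":{"type":"array"},"force":{"type":"number"}},"required":["moves"]}

```bash
mkdir -p pics; ls; python3 - <<'E'
from cell import sensors, vision, workorder, env
import cv2,numpy as np
ims=[]
for n in ["scene","side","wrist"]:
    c=vision.read_camera(n); cv2.imwrite(f"pics/{n}0.png",c["image"][:,:,::-1])
    np.savez(f"{n}0.npz",**c)
    print(n,{k:np.round(c[k],4).tolist() for k in c if k!="image"})
print(sensors.get_obs())
E
```

```text
pics
scene {'fx': 510.3814, 'fy': 510.3814, 'cx': 324.7504, 'cy': 243.2354, 'k1': -0.0451, 'R': [[0.892, 0.4517, -0.0156], [0.3323, -0.6788, -0.6549], [-0.3064, 0.579, -0.7556]], 't': [-0.5133, -0.0961, 1.7358]}
side {'fx': 555.1619, 'fy': 555.1619, 'cx': 312.6239, 'cy': 236.807, 'k1': -0.0516, 'R': [[0.8655, -0.5008, 0.0109], [-0.2866, -0.5129, -0.8092], [0.4109, 0.6972, -0.5875]], 't': [-0.499, 0.2497, 1.1396]}
wrist {'fx': 426.9666, 'fy': 426.9666, 'cx': 323.5958, 'cy': 245.6036, 'k1': -0.0306, 'R': [[0.3471, 0.9378, -0.0024], [0.907, -0.3351, 0.2549], [0.2383, -0.0907, -0.967]], 't': [-0.6492, -0.0309, 0.3893]}
{'time_s': 0.15, 'qpos': array([-68.86347884,  18.42786394,  -4.01643998,  83.15639335,
         1.29472826,  78.53979667,  -3.26131024]), 'joint_velocities': array([-0.05449336, -0.07345373, -0.00216436, -0.24164036, -0.02789737,
        0.00495632, -0.05449903]), 'effort': array([ 6.35216857e-04, -4.91796541e+01, -4.03997842e-01, -3.12876713e+01,
       -6.39139535e-02,  4.05422773e-02,  1.13030210e-04]), 'tool_pos': array([0.22571314, 0.60914686, 0.22975068]), 'tool_rot': array([-1.79921146e+02,  4.34535874e-03,  1.59672319e+02]), 'force': array([ 0.24681198, -0.84088511,  0.17886742]), 'wrist_torque': array([-0.0398012 ,  0.01367211,  0.02070127]), 'grasp_force': 0.0, 'grip_width': 0.08731705370071087}
```

View pics/scene0.png

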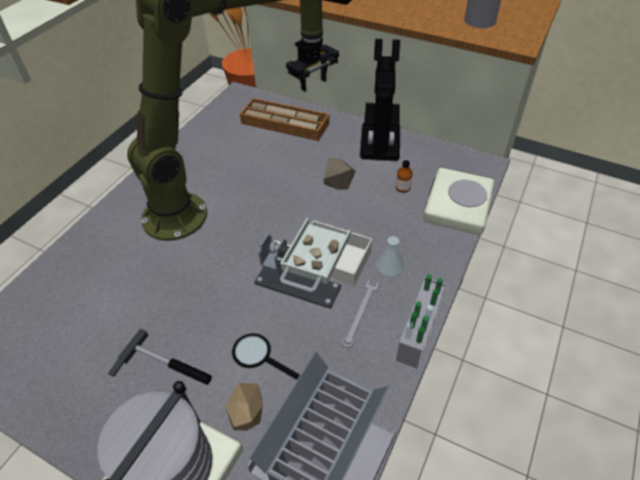

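View pics/side0.png

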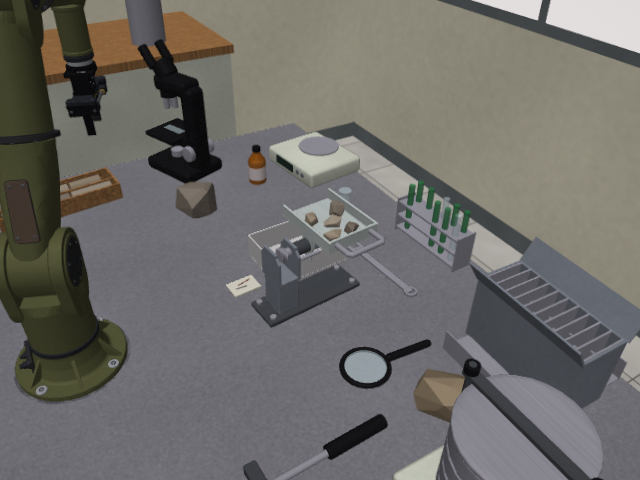

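The scene view shows the pan at (315,250) with its bracket at (272,250) and the handle at (300,282). In the side view the bracket is at (282,260) and the pan at (332,222), with its handle towards (365,245). I'll enlarge both.

```bash
python3 - <<'E'
import cv2,numpy as np
a=cv2.imread("pics/scene0.png")[205:310,245:385]; b=cv2.imread("pics/side0.png")[180:325,225:395]
cv2.imwrite("pics/c1.png",cv2.resize(a,None,fx=5.6,fy=5.6,interpolation=cv2.INTER_CUBIC))
cv2.imwrite("pics/c2.png",cv2.resize(b,None,fx=4,fy=4,interpolation=cv2.INTER_CUBIC))
E
```

```text
(no output)
```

View pics/c1.png

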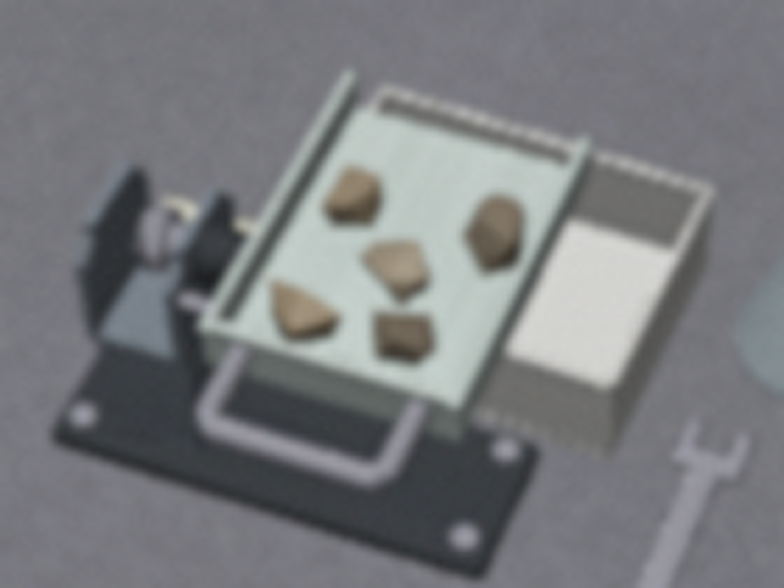

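View pics/c2.png

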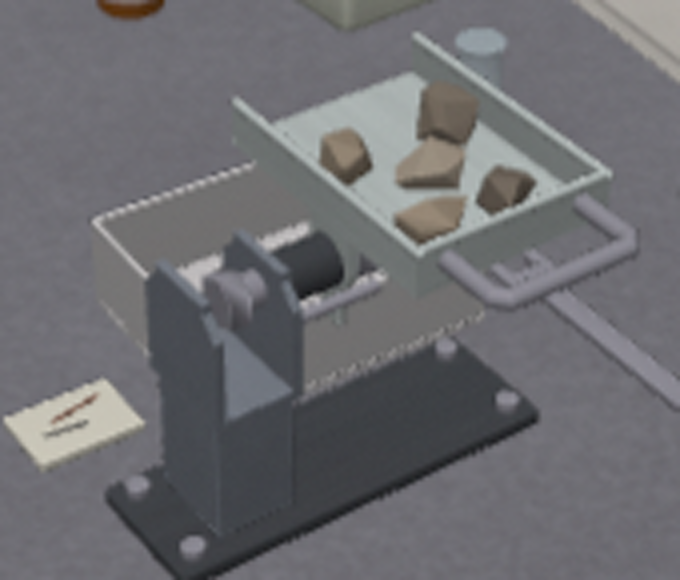

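The crops give these points:

| Point | Scene crop | Side crop |
|---|---|---|
| Handle corner A | (207,418) | (502,297) |
| Handle corner B | (377,475) | (630,240) |
| Pan wall corner 1 | (205,325) | (418,255) |
| Pan wall corner 2 | (465,405) | (607,175) |
| Pan wall corner 3 | (348,72) | (237,100) |
| Pan wall corner 4 | (585,140) | (417,37) |

Next I triangulate them and fit the stand's pose.

```bash
cat > h.py <<'E'
import numpy as np,cv2
from scipy.optimize import least_squares
from scipy.spatial.transform import Rotation as Ro
def proj(c,X):
    p=np.atleast_2d(X)@c["R"].T+c["t"]; s=p[:,:2]/p[:,2:]; s=s*(1+float(c["k1"])*(s**2).sum(1,keepdims=True))
    return s*[float(c["fx"]),float(c["fy"])]+[float(c["cx"]),float(c["cy"])]
def tri(cs,uv):
    return least_squares(lambda X:np.concatenate([proj(c,X)[0]-u for c,u in zip(cs,uv)]),[.6,0,.15])
def uncrop(p,off,s): return (np.array(p,float)+.5)/s-.5+off
def load(n): return dict(np.load(n+".npz"))
E
python3 - <<'E'
from h import *
A=load("scene0");B=load("side0")
P={'hA':((207,418),(502,297)),'hB':((377,475),(630,240)),'p00':((205,325),(418,255)),'p10':((465,405),(607,175)),'p01':((348,72),(237,100)),'p11':((585,140),(417,37)),'bolt+-':((463,538),(507,400)),'bolt--':((83,415),(193,547)),'bolt++':((505,450),(446,347))}
W={}
for k,(a,b) in P.items():
    u,v=uncrop(a,(245,205),5.6),uncrop(b,(225,180),4); r=tri([A,B],[u,v]); W[k]=(u,v); print(k,r.x.round(4),round(r.cost,2))
M={'p00':(65,-80,201),'p10':(195,-80,201),'p01':(65,95,201),'p11':(195,95,201),'hA':(93,-123,190),'hB':(167,-123,190)}
def T(q,m): c,s=np.cos(q[2]),np.sin(q[2]); m=np.array(m)/1000; return np.array([q[0]+c*m[0]-s*m[1],q[1]+s*m[0]+c*m[1],m[2]+q[3]])
f=lambda q:np.concatenate([np.r_[proj(A,T(q,M[k]))[0]-W[k][0],proj(B,T(q,M[k]))[0]-W[k][1]] for k in M])
r=min((least_squares(f,[.6,0,y,0]) for y in (-2,-1,0,1,2,3)),key=lambda r:r.cost)
print(r.x,r.cost,np.degrees(r.x[2])); print(r.fun.reshape(-1,4).round(1))
for k,m in {'head':(0,0,150),'handle':(130,-125,190),'lip':(130,95,177),'tipped':(130,-39,275)}.items(): print(k,T(r.x,m).round(4))
E
```

```text
hA [ 0.5513 -0.1913  0.1914] 0.12
hB [ 0.6361 -0.1845  0.1918] 0.42
p00 [ 0.5269 -0.1496  0.1996] 0.13
p10 [ 0.6558 -0.1352  0.1968] 0.33
p01 [0.5117 0.0207 0.2032] 0.03
p11 [0.6375 0.0329 0.201 ] 0.04
bolt+- [ 0.6306 -0.0919  0.0164] 0.14
bolt-- [ 0.4115 -0.1106  0.0155] 0.12
bolt++ [ 0.6253 -0.0318  0.0166] 0.16
[ 4.53885401e-01 -7.63541341e-02  8.79290185e-02 -2.24243267e-04] 14.43063048010027 5.0379616547692585
[[-0.5 -0.6 -0.1  0.2]
 [-0.8 -0.6  1.2 -0.2]
 [ 0.2 -0.5 -1.1  0.5]
 [ 1.1 -0.5  0.4 -0.5]
 [ 2.2  0.7  2.5 -0.2]
 [-1.6 -1.  -1.8  1.9]]
head [ 0.4539 -0.0764  0.1498]
handle [ 0.5944 -0.1895  0.1898]
lip [0.575  0.0297 0.1768]
tipped [ 0.5868 -0.1038  0.2748]
```

```bash
cat >> h.py <<'E'
def goal(o,p,rpy):
    """tool-axis shift mm and rotvec from measured pose to p, rpy(deg)"""
    R0=Ro.from_euler('xyz',o["tool_rot"],degrees=True); R1=Ro.from_euler('xyz',rpy,degrees=True)
    return (R0.inv().apply(np.array(p)-o["tool_pos"])*1000).round(1),(R0.inv()*R1).as_rotvec().round(3)
E
python3 - <<'E'
from h import *
from cell import sensors
o=sensors.get_obs()
print(goal(o,(.594,-.188,.31),(180,0,5.04)))
w=load("wrist0"); C=-w["R"].T@w["t"]
R0=Ro.from_euler('xyz',o["tool_rot"],degrees=True)
print("cam in tool",R0.inv().apply(C-o["tool_pos"]),"\n",(R0.inv().as_matrix()@w["R"].T).round(3))
E
```

```text
(array([-622.3, -619.7,  -79.3]), array([-0.000e+00,  2.000e-03,  2.699e+00]))
cam in tool [ 0.06956731  0.00031428 -0.15300666] 
 [[ 0.    -0.967 -0.255]
 [ 1.     0.001 -0.001]
 [ 0.001 -0.255  0.967]]
```

>>> {"name": "drive_tool", "arguments": {"moves": [{"x": -31,"y": -31,"z": -8,"rz": 0.135},{"x": -62,"y": -62,"z": -16,"rz": 0.27},{"x": -93,"y": -93,"z": -24,"rz": 0.405},{"x": -124,"y": -124,"z": -32,"rz": 0.54},{"x": -156,"y": -155,"z": -40,"rz": 0.675},{"x": -187,"y": -186,"z": -48,"rz": 0.81},{"x": -218,"y": -217,"z": -56,"rz": 0.945},{"x": -249,"y": -248,"z": -64,"rz": 1.08},{"x": -280,"y": -279,"z": -72,"rz": 1.215},{"x": -311,"y": -310,"z": -79,"rz": 1.35},{"x": -342,"y": -341,"z": -79,"rz": 1.485},{"x": -373,"y": -372,"z": -79,"rz": 1.62},{"x": -405,"y": -403,"z": -79,"rz": 1.755},{"x": -436,"y": -434,"z": -79,"rz": 1.89},{"x": -467,"y": -465,"z": -79,"rz": 2.025},{"x": -498,"y": -496,"z": -79,"rz": 2.16},{"x": -529,"y": -527,"z": -79,"rz": 2.295},{"x": -560,"y": -558,"z": -79,"rz": 2.43},{"x": -591,"y": -589,"z": -79,"rz": 2.565},{"x": -622,"y": -620,"z": -79,"rz": 2.699,"fingers": 0.2}]}}

```text
invalid input at $.moves[0]: expected keys x, y, z, rx, ry, rz, fingers
```

```bash
python3 - <<'E'
from h import *
from cell import sensors,vision
c=vision.read_camera("wrist"); np.savez("wrist1.npz",**c); o=sensors.get_obs(); print(o["time_s"],o["tool_pos"],o["tool_rot"],o["grip_width"],o["force"])
for k,m in {'head':(.4539,-.0764,.15),'h':(.5937,-.188,.19)}.items(): print(k,proj(c,m))
cv2.imwrite("pics/w1.png",cv2.resize(c["image"][:,:,::-1],(800,600),interpolation=cv2.INTER_CUBIC))
E
```

```text
0.2 [0.22576549 0.60920655 0.22988832] [-1.79935535e+02  4.91920558e-03  1.59670718e+02] 0.08721717608520867 [ 0.29745807 -0.76585128  0.5155378 ]
head [[-264.33459696  709.28358723]]
h [[-274.48504977  842.75434482]]
```

View pics/w1.png

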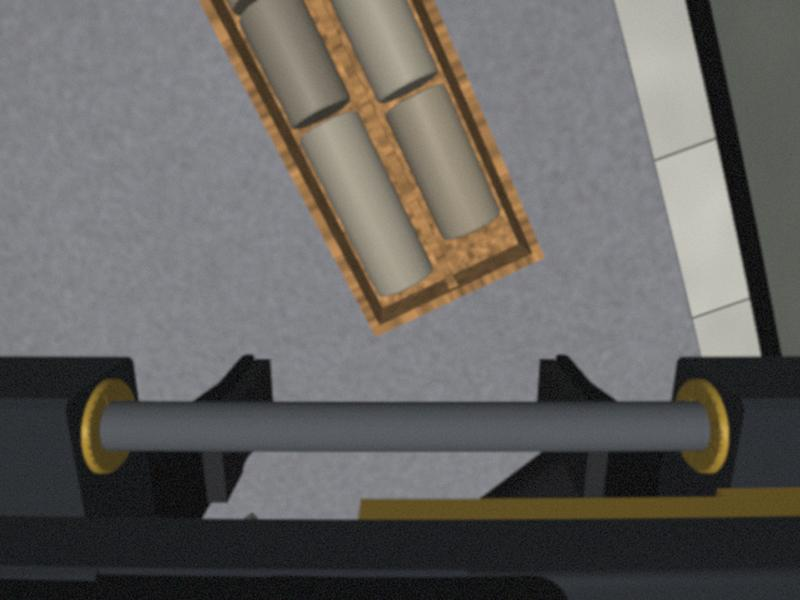

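I misread the row format: every key is needed, and nothing moved. The view shows that the gripper hides the tool −x half of the picture. I'll use yaw 185°, which puts the camera on the bracket side, away from the pan.

>>> {"name": "drive_tool", "arguments": {"moves": [{"x": -31,"y": -31,"z": -8,"rx": 0,"ry": 0,"rz": -0.022,"fingers": 0.2},{"x": -62,"y": -62,"z": -16,"rx": 0,"ry": 0,"rz": -0.044,"fingers": 0.2},{"x": -93,"y": -93,"z": -24,"rx": 0,"ry": 0,"rz": -0.066,"fingers": 0.2},{"x": -124,"y": -124,"z": -32,"rx": 0,"ry": 0,"rz": -0.088,"fingers": 0.2},{"x": -156,"y": -155,"z": -40,"rx": 0,"ry": 0,"rz": -0.11,"fingers": 0.2},{"x": -187,"y": -186,"z": -48,"rx": 0,"ry": 0,"rz": -0.132,"fingers": 0.2},{"x": -218,"y": -217,"z": -56,"rx": 0,"ry": 0,"rz": -0.154,"fingers": 0.2},{"x": -249,"y": -248,"z": -64,"rx": 0,"ry": 0,"rz": -0.176,"fingers": 0.2},{"x": -280,"y": -279,"z": -72,"rx": 0,"ry": 0,"rz": -0.2,"fingers": 0.2},{"x": -311,"y": -310,"z": -79,"rx": 0,"ry": 0,"rz": -0.222,"fingers": 0.2},{"x": -342,"y": -341,"z": -79,"rx": 0,"ry": 0,"rz": -0.244,"fingers": 0.2},{"x": -373,"y": -372,"z": -79,"rx": 0,"ry": 0,"rz": -0.266,"fingers": 0.2},{"x": -405,"y": -403,"z": -79,"rx": 0,"ry": 0,"rz": -0.288,"fingers": 0.2},{"x": -436,"y": -434,"z": -79,"rx": 0,"ry": 0,"rz": -0.31,"fingers": 0.2},{"x": -467,"y": -465,"z": -79,"rx": 0,"ry": 0,"rz": -0.332,"fingers": 0.2},{"x": -498,"y": -496,"z": -79,"rx": 0,"ry": 0,"rz": -0.354,"fingers": 0.2},{"x": -529,"y": -527,"z": -79,"rx": 0,"ry": 0,"rz": -0.376,"fingers": 0.2},{"x": -560,"y": -558,"z": -79,"rx": 0,"ry": 0,"rz": -0.4,"fingers": 0.2},{"x": -591,"y": -589,"z": -79,"rx": 0,"ry": 0,"rz": -0.422,"fingers": 0.2},{"x": -622,"y": -620,"z": -79,"rx": 0,"ry": 0,"rz": -0.443,"fingers": 0.2}]}}

```text
time_s: 2.7
tool_pos: [0.5943, -0.1889, 0.3095]
tool_rot: [180.0, 0.0, -174.9]
force: [0.5, 0.1, 0.4]
grip_width: 0.0344
grasp_force: 0.0
```

```bash
python3 - <<'E'
from h import *
from cell import sensors,vision
c=vision.read_camera("wrist"); np.savez("wrist1.npz",**c); o=sensors.get_obs(); print(o["time_s"],o["tool_pos"],o["tool_rot"],o["qpos"],o["grip_width"],o["force"])
for k,m in {'head':(.4539,-.0764,.15),'h':(.5937,-.188,.19)}.items(): print(k,proj(c,m))
print(goal(o,(.594,-.188,.31),(180,0,-174.96)))
cv2.imwrite("pics/w1.png",cv2.resize(c["image"][:,:,::-1],(800,600),interpolation=cv2.INTER_CUBIC))
E
```

```text
2.75 [ 0.5945009  -0.19562696  0.30861267] [-1.79655628e+02 -2.58300299e-02 -1.75196590e+02] [-17.62764757  16.47020969  42.21858773  81.15906229 -10.68814889
  86.41149384 118.85260969] 0.03470240282028541 [-1.24435783 -2.72003543 -0.00944987]
head [[506.23581647  43.02769965]]
h [[324.58430901 241.3808163 ]]
(array([-0.1,  7.6, -1.4]), array([-0.006, -0.   , -0.004]))
```

View pics/w1.png

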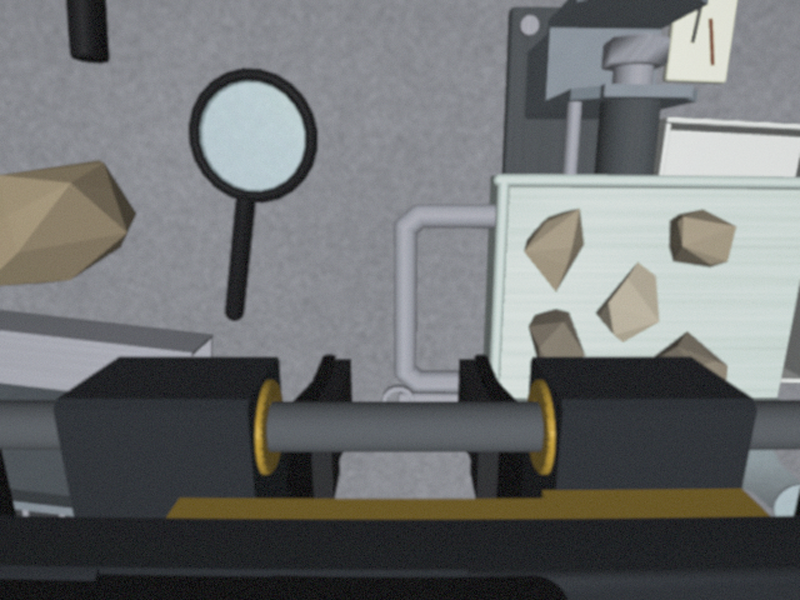

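The handle bar in the wrist view runs (406,215)–(406,385), which matches the predicted centre (406,302). The bolt head shows at (635,50), also as predicted. I'll descend and grip the bar.

>>> {"name": "drive_tool", "arguments": {"moves": [{"x": 0,"y": -1,"z": 15,"rx": 0,"ry": 0,"rz": 0,"fingers": 0.2},{"x": 0,"y": -1,"z": 35,"rx": 0,"ry": 0,"rz": 0,"fingers": 0.2},{"x": 0,"y": -1,"z": 60,"rx": 0,"ry": 0,"rz": 0,"fingers": 0.2},{"x": 0,"y": -1,"z": 85,"rx": 0,"ry": 0,"rz": 0,"fingers": 0.2},{"x": 0,"y": -1,"z": 105,"rx": 0,"ry": 0,"rz": 0,"fingers": 0.2},{"x": 0,"y": -1,"z": 120,"rx": 0,"ry": 0,"rz": 0,"fingers": 0.2},{"x": 0,"y": -1,"z": 130,"rx": 0,"ry": 0,"rz": 0,"fingers": 0.2},{"x": 0,"y": -1,"z": 131,"rx": 0,"ry": 0,"rz": 0,"fingers": 0.2},{"x": 0,"y": -1,"z": 131,"rx": 0,"ry": 0,"rz": 0,"fingers": 1},{"x": 0,"y": -1,"z": 131,"rx": 0,"ry": 0,"rz": 0,"fingers": 1},{"x": 0,"y": -1,"z": 131,"rx": 0,"ry": 0,"rz": 0,"fingers": 1},{"x": 0,"y": -1,"z": 131,"rx": 0,"ry": 0,"rz": 0,"fingers": 1}], "force": 30}}

```text
time_s: 4.25
tool_pos: [0.5941, -0.1887, 0.179]
tool_rot: [180.0, 0.0, -174.9]
force: [-0.1, 1.2, 1.5]
grip_width: 0.0108
grasp_force: 30.0
```

```bash
python3 -c "
from math import *
for k in range(1,17):
    p=.0605*k;print(k,round(-125*(cos(p)-1)+40*sin(p),1),round(-(125*sin(p)+40*(cos(p)-1)),1))"
```

```text
1 2.6 -7.5
2 5.7 -14.8
3 9.3 -21.9
4 13.2 -28.8
5 17.6 -35.4
6 22.3 -41.8
7 27.5 -47.8
8 33.0 -53.6
9 38.8 -59.0
10 44.9 -64.0
11 51.4 -68.6
12 58.1 -72.9
13 65.0 -76.7
14 72.2 -80.2
15 79.6 -83.1
16 87.1 -85.6
```

>>> {"name": "drive_tool", "arguments": {"moves": [{"x": 0,"y": 2.6,"z": -7.5,"rx": 0,"ry": 0,"rz": 0,"fingers": 1},{"x": 0,"y": 5.7,"z": -14.8,"rx": 0,"ry": 0,"rz": 0,"fingers": 1},{"x": 0,"y": 9.3,"z": -21.9,"rx": 0,"ry": 0,"rz": 0,"fingers": 1},{"x": 0,"y": 13.2,"z": -28.8,"rx": 0,"ry": 0,"rz": 0,"fingers": 1},{"x": 0,"y": 17.6,"z": -35.4,"rx": 0,"ry": 0,"rz": 0,"fingers": 1},{"x": 0,"y": 22.3,"z": -41.8,"rx": 0,"ry": 0,"rz": 0,"fingers": 1},{"x": 0,"y": 27.5,"z": -47.8,"rx": 0,"ry": 0,"rz": 0,"fingers": 1},{"x": 0,"y": 33,"z": -53.6,"rx": 0,"ry": 0,"rz": 0,"fingers": 1},{"x": 0,"y": 38.8,"z": -59,"rx": 0,"ry": 0,"rz": 0,"fingers": 1},{"x": 0,"y": 44.9,"z": -64,"rx": 0,"ry": 0,"rz": 0,"fingers": 1},{"x": 0,"y": 51.4,"z": -68.6,"rx": 0,"ry": 0,"rz": 0,"fingers": 1},{"x": 0,"y": 58.1,"z": -72.9,"rx": 0,"ry": 0,"rz": 0,"fingers": 1},{"x": 0,"y": 65,"z": -76.7,"rx": 0,"ry": 0,"rz": 0,"fingers": 1},{"x": 0,"y": 72.2,"z": -80.2,"rx": 0,"ry": 0,"rz": 0,"fingers": 1},{"x": 0,"y": 79.6,"z": -83.1,"rx": 0,"ry": 0,"rz": 0,"fingers": 1},{"x": 0,"y": 87.1,"z": -85.6,"rx": 0,"ry": 0,"rz": 0,"fingers": 1},{"x": 0,"y": 87.1,"z": -85.6,"rx": 0,"ry": 0,"rz": 0,"fingers": 1},{"x": 0,"y": 87.1,"z": -85.6,"rx": 0,"ry": 0,"rz": 0,"fingers": 1}]}}

```text
time_s: 6.5
tool_pos: [0.5868, -0.1056, 0.2683]
tool_rot: [-179.8, 0.3, -175.1]
force: [0.8, -5.1, 10.0]
grip_width: 0.011
grasp_force: 30.0
```

>>> {"name": "drive_tool", "arguments": {"moves": [{"x": 0,"y": 2,"z": -2,"rx": 0,"ry": 0,"rz": 0,"fingers": 1},{"x": 0,"y": 4,"z": -3,"rx": 0,"ry": 0,"rz": 0,"fingers": 1},{"x": 0,"y": 6,"z": -4,"rx": 0,"ry": 0,"rz": 0,"fingers": 1},{"x": 0,"y": 6,"z": -4,"rx": 0,"ry": 0,"rz": 0,"fingers": 1}]}}

```text
time_s: 7.0
tool_pos: [0.5865, -0.1028, 0.2695]
tool_rot: [-179.5, 0.2, -175.2]
force: [7.7, -11.0, -4.8]
grip_width: 0.011
grasp_force: 30.0
```

```bash
python3 - <<'E'
from h import *
from cell import sensors,vision
a=vision.read_camera("scene"); b=vision.read_camera("side");np.savez("scene2.npz",**a);np.savez("side2.npz",**b); print(sensors.get_obs()["tool_pos"],sensors.get_obs()["force"])
A=cv2.resize(a["image"][195:310,245:385,::-1],(560,460),interpolation=cv2.INTER_CUBIC)[:, :400]
A=cv2.resize(a["image"][195:300,255:385,::-1],(520,420),interpolation=cv2.INTER_CUBIC)
cv2.imwrite("pics/t2.png",np.hstack([A[:,120:],cv2.resize(b["image"][190:295,240:340,::-1],(400,420),interpolation=cv2.INTER_CUBIC)]))
E
```

```text
[ 0.58649104 -0.10286183  0.2695129 ] [  7.29344366 -12.52289388  -4.8317911 ]
```

View pics/t2.png

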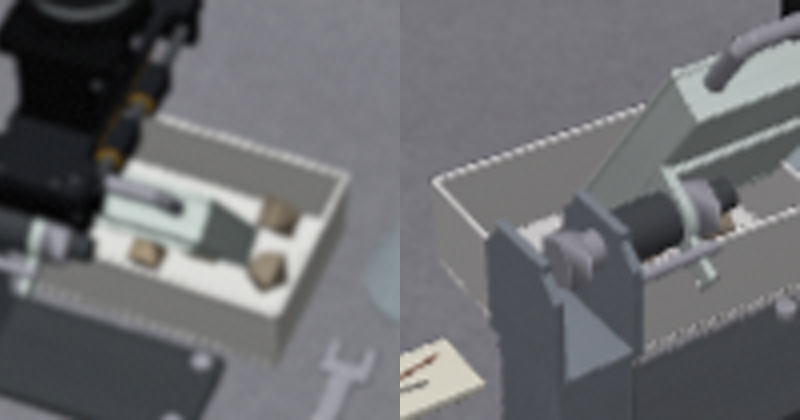

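The pan is on its stop: the bar barely moved under a 13 N tangential push. Chips are visible in the tub at (280,215), (268,268) and (148,252) in the left half. I'll release the bar, rise and go over the bolt head.

>>> {"name": "drive_tool", "arguments": {"moves": [{"x": 0,"y": -2,"z": 0,"rx": 0,"ry": 0,"rz": 0,"fingers": 0.2},{"x": 0,"y": -2,"z": 0,"rx": 0,"ry": 0,"rz": 0,"fingers": 0.2},{"x": 0,"y": -2,"z": 0,"rx": 0,"ry": 0,"rz": 0,"fingers": 0.2},{"x": 0,"y": -2,"z": -15,"rx": 0,"ry": 0,"rz": 0,"fingers": 0.2},{"x": 0,"y": -2,"z": -35,"rx": 0,"ry": 0,"rz": 0,"fingers": 0.2},{"x": 0,"y": -2,"z": -60,"rx": 0,"ry": 0,"rz": 0,"fingers": 0.2},{"x": 10,"y": 2,"z": -75,"rx": 0,"ry": 0,"rz": 0,"fingers": 0},{"x": 35,"y": 10,"z": -80,"rx": 0,"ry": 0,"rz": 0,"fingers": -0.5},{"x": 65,"y": 20,"z": -80,"rx": 0,"ry": 0,"rz": 0,"fingers": -1},{"x": 95,"y": 28,"z": -75,"rx": 0,"ry": 0,"rz": 0,"fingers": -1},{"x": 120,"y": 33,"z": -60,"rx": 0,"ry": 0,"rz": 0,"fingers": -1},{"x": 132,"y": 35,"z": -40,"rx": 0,"ry": 0,"rz": 0,"fingers": -1},{"x": 132,"y": 35,"z": -15,"rx": 0,"ry": 0,"rz": 0,"fingers": -1},{"x": 132,"y": 35,"z": 0,"rx": 0,"ry": 0,"rz": 0,"fingers": -1},{"x": 132,"y": 35,"z": 8,"rx": 0,"ry": 0,"rz": 0,"fingers": -1},{"x": 132,"y": 35,"z": 8,"rx": 0,"ry": 0,"rz": 0,"fingers": -1},{"x": 132,"y": 35,"z": 8,"rx": 0,"ry": 0,"rz": 0,"fingers": -1}]}}

```text
time_s: 9.22
tool_pos: [0.4515, -0.073, 0.2608]
tool_rot: [-180.0, 0.1, -175.0]
force: [0.3, 0.6, 0.0]
grip_width: 0.0871
grasp_force: 0.0
```

```bash
python3 - <<'E'
from h import *
from cell import sensors,vision
c=vision.read_camera("wrist"); np.savez("wrist3.npz",**c); o=sensors.get_obs(); print(o["time_s"],o["tool_pos"],o["tool_rot"],o["qpos"],o["grip_width"],o["force"])
p=proj(c,(.4539,-.0764,.15))[0];print(p)
x,y=int(p[0])-100,int(p[1])-90; print(x,y)
cv2.imwrite("pics/w3.png",cv2.resize(c["image"][y:y+150,x:x+200,::-1],(800,600),interpolation=cv2.INTER_CUBIC))
E
```

```text
9.275 [ 0.4515245  -0.07303423  0.26083233] [-1.79990866e+02  6.07766455e-02 -1.74951057e+02] [-32.8613412   -9.11213662  35.12452734 107.49424635   5.31114356
  79.96011214  96.04757213] 0.08699430447968648 [-0.10388353  0.11112358 -0.10869483]
[317.70497264 248.41244058]
217 158
```

View pics/w3.png

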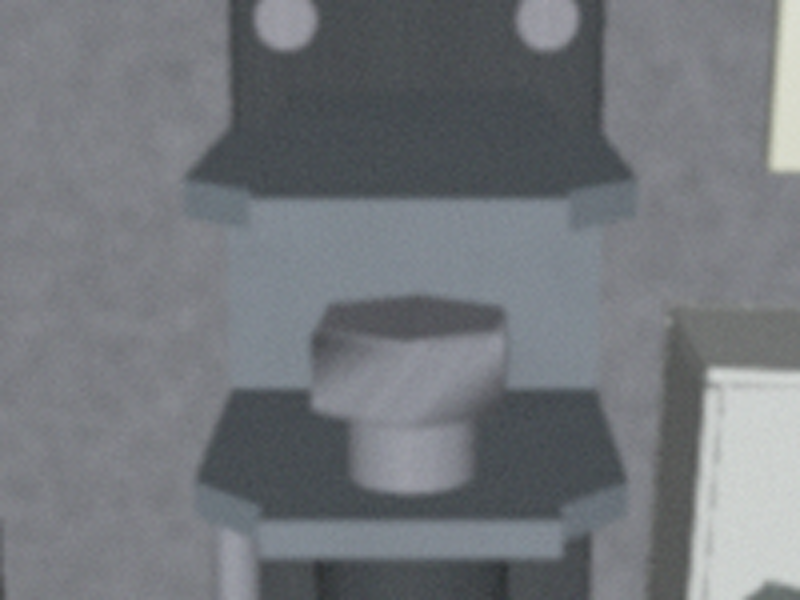

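The wrist view shows the hexagon's −x face, with corners near (318,335), (410,340), (505,330) and (420,293). The plate top corners are at (248,197), (570,197), (258,520) and (567,520). To fix the bolt's turn I'll take two more views, tilted to either side.

>>> {"name": "drive_tool", "arguments": {"moves": [{"x": -2,"y": 12,"z": 1,"rx": 0.15,"ry": 0,"rz": 0,"fingers": -1},{"x": -2,"y": 28,"z": 5,"rx": 0.3,"ry": 0,"rz": 0,"fingers": -1},{"x": -2,"y": 44,"z": 11,"rx": 0.45,"ry": 0,"rz": 0,"fingers": -1},{"x": -2,"y": 44,"z": 11,"rx": 0.45,"ry": 0,"rz": 0,"fingers": -1},{"x": -2,"y": 44,"z": 11,"rx": 0.45,"ry": 0,"rz": 0,"fingers": -1}]}}

```text
time_s: 9.9
tool_pos: [0.4495, -0.0294, 0.2496]
tool_rot: [-154.2, 0.0, -175.0]
force: [-0.3, -0.1, 1.0]
grip_width: 0.0869
grasp_force: 0.0
```

```bash
python3 - <<'E'
from h import *
from cell import sensors,vision
c=vision.read_camera("wrist"); np.savez("wrist4.npz",**c); o=sensors.get_obs(); print(o["time_s"],o["tool_pos"],o["tool_rot"],o["qpos"],o["force"])
print(proj(c,(.4539,-.0764,.15)))
E
```

```text
9.95 [ 0.449534   -0.03004272  0.24979317] [-1.54266349e+02  6.05115009e-02 -1.75077667e+02] [-39.02940044  -6.00738972  18.39132245 111.52332427  26.82686016
  82.60206055  68.5488571 ] [-0.44334698 -0.53371575 -0.6357252 ]
[[323.73887529 245.85006322]]
```

>>> {"name": "drive_tool", "arguments": {"moves": [{"x": 0,"y": -17,"z": 1,"rx": -0.15,"ry": 0,"rz": 0,"fingers": -1},{"x": 0,"y": -33,"z": 5,"rx": -0.3,"ry": 0,"rz": 0,"fingers": -1},{"x": 0,"y": -48,"z": 11,"rx": -0.45,"ry": 0,"rz": 0,"fingers": -1},{"x": 0,"y": -63,"z": 19,"rx": -0.6,"ry": 0,"rz": 0,"fingers": -1},{"x": 0,"y": -76,"z": 30,"rx": -0.75,"ry": 0,"rz": 0,"fingers": -1},{"x": 0,"y": -87,"z": 42,"rx": -0.9,"ry": 0,"rz": 0,"fingers": -1},{"x": 0,"y": -87,"z": 42,"rx": -0.9,"ry": 0,"rz": 0,"fingers": -1},{"x": 0,"y": -87,"z": 42,"rx": -0.9,"ry": 0,"rz": 0,"fingers": -1}]}}

```text
time_s: 10.95
tool_pos: [0.4576, -0.1262, 0.2496]
tool_rot: [154.3, 0.0, -175.1]
force: [0.8, 0.6, 0.3]
grip_width: 0.0867
grasp_force: 0.0
```

```bash
python3 - <<'E'
from h import *
from cell import sensors,vision
c=vision.read_camera("wrist"); np.savez("wrist5.npz",**c); o=sensors.get_obs(); print(o["time_s"],o["tool_pos"],o["tool_rot"],o["qpos"],o["force"])
T=[]
for n in (3,4,5):
    d=load(f"wrist{n}"); p=proj(d,(.4539,-.0764,.15))[0].round().astype(int); print(p)
    x,y=p-[32,25]; s=d["image"][y:y+50,x:x+65,::-1]; print(n,x,y)
    T.append(cv2.convertScaleAbs(cv2.resize(s,None,fx=6,fy=6,interpolation=cv2.INTER_CUBIC),alpha=1.5,beta=-40))
g=np.zeros((300,390,3),np.uint8)
cv2.imwrite("pics/h.png",np.vstack([np.hstack(T[:2]),np.hstack([T[2],g])]))
E
```

```text
11.0 [ 0.45787026 -0.12514443  0.25014715] [ 1.54237969e+02  1.15595040e-01 -1.74932936e+02] [-21.18573458   8.78656374  54.51296423 100.60295752 -26.92184819
  91.48541235 132.55391607] [-0.23619748  0.36127025  0.13111273]
[318 248]
3 286 223
[324 246]
4 292 221
[327 246]
5 295 221
```

View pics/h.png

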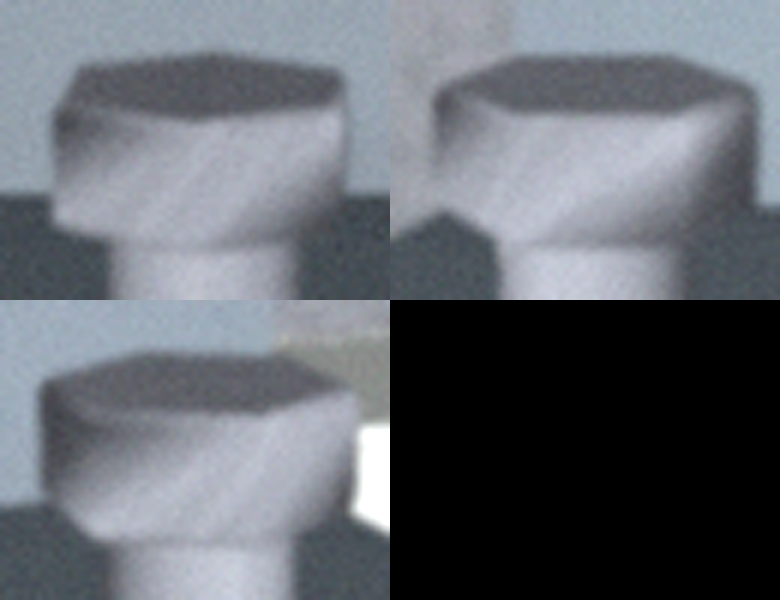

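All three views show the hexagon's −x face clearly, and its six corners can be read in each: view 1 has its top vertex at (200,120), view 2 an upper edge from (512,112) to (675,112), and view 3 an upper edge from (90,412) to (265,412). I fit the head pose and turn from these.

```bash
cat > fit.py <<'E'
from h import *
# order: top, right-upper, right-lower, bottom, left-lower, left-upper  (angles 90,30,-30,-90,-150,150)
O={3:((286,223),[(200,120),(342,105),(338,70),(212,52),(80,68),(62,105)]),
4:((292,221),[(122,112),(285,112),(362,92),(285,57),(120,57),(45,95)]),
5:((295,221),[(265,112),(348,88),(280,55),(142,52),(45,85),(90,112)])}
D={n:load(f"wrist{n}") for n in O}; U={n:uncrop(p,o,6) for n,(o,p) in O.items()}
an=np.radians([90,30,-30,-90,-150,150]); yw=np.radians(5.04)
def pts(q):
    x,y,z,th,yaw=q; m=np.c_[np.full(6,-.007),.01732*np.cos(an+th),.01732*np.sin(an+th)]
    return Ro.from_euler('z',yaw).apply(m)+[x,y,z]
def f(q,ns=(3,4,5)): return np.concatenate([(proj(D[n],pts(q))-U[n]).ravel() for n in ns]+[[(q[4]-yw)*100]])
for ns in ((3,4,5),(3,),(4,),(5,)):
    r=least_squares(f,[.454,-.076,.15,0,yw],loss='soft_l1',args=(ns,)); print(ns,r.x.round(4),np.degrees(r.x[3]).round(2),round(r.cost,2))
    if len(ns)==3: print(f(r.x)[:-1].reshape(3,6,2).round(1).tolist())
# bracket check from view 3
c=D[3]
for p,xs in (((248,197),(-30,-23)),((570,197),(-30,23)),((258,520),(19,-23)),((567,520),(19,23))):
    X=Ro.from_euler('z',yw).apply(np.array([xs[0],xs[1],0])/1000)+[.4539,-.0764,.173]
    print((proj(c,X)[0]-uncrop(p,(217,158),4)).round(1))
E
python3 fit.py
```

```text
(3, 4, 5) [ 0.4536 -0.0754  0.1489  0.0544  0.0915] 3.11 13.6
[[[-1.5, 1.3], [0.0, 0.5], [1.0, -0.1], [0.0, -0.2], [-1.5, -0.2], [-1.6, -0.0]], [[0.2, 1.2], [1.9, 1.0], [1.2, -1.5], [-0.8, -0.7], [0.9, -0.5], [-0.4, -1.6]], [[-0.2, 1.4], [1.8, -0.0], [1.6, -0.1], [-1.0, -0.2], [-1.4, -0.9], [0.7, 0.6]]]
(3,) [ 0.4567 -0.0749  0.1356  0.0306  0.0886] 1.75 0.49
(4,) [ 0.4562 -0.0791  0.1414  0.075   0.09  ] 4.3 3.63
(5,) [ 0.4566 -0.0683  0.1346  0.0512  0.089 ] 2.93 2.35
[-1.9  1.4]
[-1.8  1.4]
[-2.2  1.3]
[-2.8  1.4]
```

```bash
cat >> fit.py <<'E'
print('--')
def pts2(q):
    x,y,th,R=q; m=np.c_[np.full(6,-.007),R*np.cos(an+th),R*np.sin(an+th)]
    return Ro.from_euler('z',yw).apply(m)+[x,y,.15]
for ns in ((3,4,5),(3,),(4,),(5,)):
    r=least_squares(lambda q:np.concatenate([(proj(D[n],pts2(q))-U[n]).ravel() for n in ns]),[.4535,-.0754,0,.0173],x_scale=[.01,.01,.1,.001],loss='soft_l1'); print(ns,r.x.round(4),round(r.cost,2))
from cell import sensors
o=sensors.get_obs(); H=np.array([.4534,-.0753,.150]); th=.055
Rg=Ro.from_euler('z',5.04,degrees=True)*Ro.from_rotvec([th,0,0])*Ro.from_matrix(np.array([[-1,0,0],[0,1,0],[0,0,-1]]).T)
z=Rg.as_matrix()[:,2]; rpy=Rg.as_euler('xyz',degrees=True); print(rpy,z)
for back in (.1,.05,0): print(back,goal(o,H+z*(.011-back),rpy))
E
python3 fit.py | sed '1,/--/d'
```

```text
(3, 4, 5) [ 0.4533 -0.0754  0.049   0.0165] 10.4
(3,) [ 0.4532 -0.0751  0.0304  0.0164] 0.5
(4,) [ 0.4536 -0.0752  0.0747  0.0167] 3.66
(5,) [ 0.4532 -0.0761  0.0509  0.0163] 2.35
[ 176.84873213    0.         -174.96      ] [-0.00482938  0.05475973 -0.99848788]
0.1 (array([ 0.1, 35.8, 29.8]), array([0.395, 0.002, 0.001]))
0.05 (array([ 0.2, 16.5, 75.9]), array([0.395, 0.002, 0.001]))
0 (array([  0.3,  -2.7, 122.1]), array([0.395, 0.002, 0.001]))
```

>>> {"name": "drive_tool", "arguments": {"moves": [{"x": 0,"y": 12,"z": 10,"rx": 0.13,"ry": 0,"rz": 0,"fingers": -0.15},{"x": 1,"y": 24,"z": 20,"rx": 0.26,"ry": 0,"rz": 0,"fingers": -0.15},{"x": 1.5,"y": 36,"z": 30,"rx": 0.395,"ry": 0,"rz": 0,"fingers": -0.15},{"x": 1.5,"y": 29,"z": 46,"rx": 0.395,"ry": 0,"rz": 0,"fingers": -0.15},{"x": 1.5,"y": 20,"z": 67,"rx": 0.395,"ry": 0,"rz": 0,"fingers": -0.15},{"x": 1.5,"y": 16.5,"z": 76,"rx": 0.395,"ry": 0,"rz": 0,"fingers": -0.15},{"x": 1.5,"y": 16.5,"z": 76,"rx": 0.395,"ry": 0,"rz": 0,"fingers": -0.15},{"x": 1.5,"y": 16.5,"z": 76,"rx": 0.395,"ry": 0,"rz": 0,"fingers": -0.15},{"x": 1.5,"y": 16.5,"z": 76,"rx": 0.395,"ry": 0,"rz": 0,"fingers": -0.15}]}}

```text
time_s: 12.12
tool_pos: [0.4525, -0.0778, 0.1886]
tool_rot: [176.8, 0.1, -175.0]
force: [0.2, -0.8, -0.2]
grip_width: 0.05
grasp_force: 0.0
```

```bash
python3 fit.py | sed '1,/--/d'; python3 - <<'E'
from h import *
from cell import sensors,vision
c=vision.read_camera("wrist"); np.savez("wrist6.npz",**c); o=sensors.get_obs(); print(o["time_s"],o["tool_pos"],o["tool_rot"],o["grip_width"],o["force"])
p=proj(c,(.4534,-.0753,.15))[0].astype(int); x,y=p-[80,75]; print(p,x,y)
a=cv2.resize(c["image"][y:y+120,x:x+160,::-1],None,fx=5,fy=5,interpolation=cv2.INTER_CUBIC)
cv2.imwrite("pics/w6.png",cv2.convertScaleAbs(a,alpha=1.4,beta=-20))
E
```

```text
(3, 4, 5) [ 0.4533 -0.0754  0.049   0.0165] 10.4
(3,) [ 0.4532 -0.0751  0.0304  0.0164] 0.5
(4,) [ 0.4536 -0.0752  0.0747  0.0167] 3.66
(5,) [ 0.4532 -0.0761  0.0509  0.0163] 2.35
[ 176.84873213    0.         -174.96      ] [-0.00482938  0.05475973 -0.99848788]
0.1 (array([ -1.2,   0.3, -50.3]), array([ 0.   ,  0.001, -0.   ]))
0.05 (array([-1.2,  0.3, -0.3]), array([ 0.   ,  0.001, -0.   ]))
0 (array([-1.1,  0.3, 49.7]), array([ 0.   ,  0.001, -0.   ]))
12.175 [ 0.45236223 -0.0777832   0.18846721] [ 1.76846347e+02  5.83952067e-02 -1.74961888e+02] 0.049761059753137854 [-0.41124305  0.05792395 -0.33524595]
[323 286] 243 211
```

View pics/w6.png

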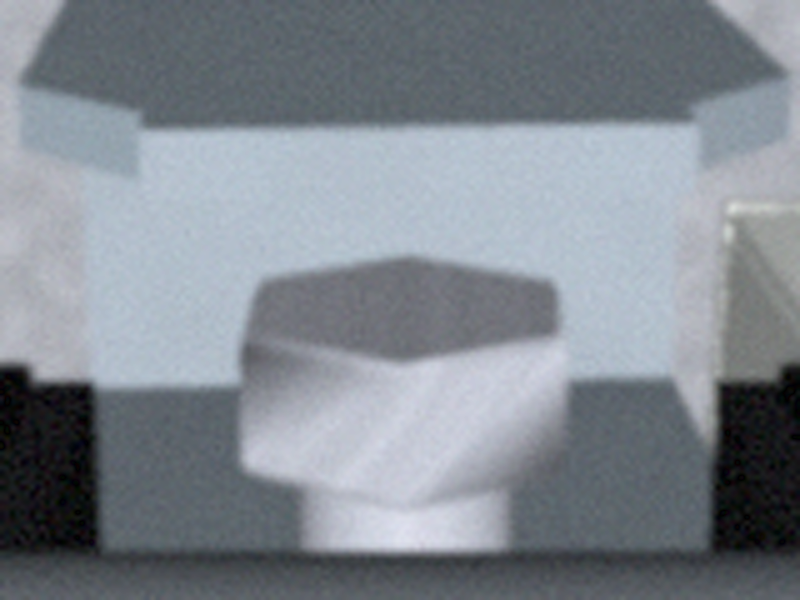

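From the tilted approach, the hexagon is symmetric in the view: top vertex (403,360), bottom vertex (408,257), sides 243 and 568. It is also centred between the finger edges at 98 and 715. I'll descend and grip.

>>> {"name": "drive_tool", "arguments": {"moves": [{"x": 0,"y": 0,"z": 10,"rx": 0,"ry": 0,"rz": 0,"fingers": -0.15},{"x": 0,"y": 0,"z": 22,"rx": 0,"ry": 0,"rz": 0,"fingers": -0.15},{"x": 0,"y": 0,"z": 34,"rx": 0,"ry": 0,"rz": 0,"fingers": -0.15},{"x": 0,"y": 0,"z": 44,"rx": 0,"ry": 0,"rz": 0,"fingers": -0.15},{"x": 0,"y": 0,"z": 50,"rx": 0,"ry": 0,"rz": 0,"fingers": -0.15},{"x": 0,"y": 0,"z": 50,"rx": 0,"ry": 0,"rz": 0,"fingers": -0.15},{"x": 0,"y": 0,"z": 50,"rx": 0,"ry": 0,"rz": 0,"fingers": -0.15},{"x": 0,"y": 0,"z": 50,"rx": 0,"ry": 0,"rz": 0,"fingers": 0.1},{"x": 0,"y": 0,"z": 50,"rx": 0,"ry": 0,"rz": 0,"fingers": 0.2},{"x": 0,"y": 0,"z": 50,"rx": 0,"ry": 0,"rz": 0,"fingers": 0.3},{"x": 0,"y": 0,"z": 50,"rx": 0,"ry": 0,"rz": 0,"fingers": 0.4},{"x": 0,"y": 0,"z": 50,"rx": 0,"ry": 0,"rz": 0,"fingers": 1},{"x": 0,"y": 0,"z": 50,"rx": 0,"ry": 0,"rz": 0,"fingers": 1},{"x": 0,"y": 0,"z": 50,"rx": 0,"ry": 0,"rz": 0,"fingers": 1}], "force": 45}}

```text
time_s: 13.92
tool_pos: [0.4518, -0.0751, 0.1381]
tool_rot: [176.9, 0.0, -175.0]
force: [0.2, -1.5, 0.2]
grip_width: 0.0288
grasp_force: 45.0
```

```bash
python3 - <<'E'
from h import *
from cell import sensors,vision
o=sensors.get_obs(); print(o["time_s"],o["tool_pos"],o["tool_rot"],o["grip_width"],o["grasp_force"],o["force"],o["wrist_torque"])
a=vision.read_camera("scene"); b=vision.read_camera("side"); w=vision.read_camera("wrist")
z=lambda i,s:cv2.resize(i[:,:,::-1],s,interpolation=cv2.INTER_CUBIC)
im=np.vstack([np.hstack([z(a["image"][195:300,280:380],(400,420)),z(b["image"][185:290,240:340],(400,420))]),np.hstack([z(w["image"][240:300,203:443],(400,100)),z(b["image"][150:270,280:440],(400,300))[:100]])])
cv2.imwrite("pics/f.png",im)
E
```

```text
13.925 [ 0.45179621 -0.07510745  0.13807838] [ 1.76863190e+02  1.45987951e-02 -1.74956938e+02] 0.028847697904619562 44.99146996065974 [ 0.23723789 -1.51106433  0.22011711] [-0.31216106  0.014851   -0.04138944]
```

The opening reads 28.8 mm (the 12 mm bar read 10.8), so the jaws are square on the 30 mm flats. My picture views are used up, so I'll check the chips and the tub numerically.

```bash
python3 - <<'E'
from h import *
from cell import vision
def atz(c,uv,z):
    return least_squares(lambda q:proj(c,[q[0],q[1],z])[0]-uv,[.6,0]).x
S0=load("scene0")
for p in ((382,90),(710,190),(610,450)): print("tub corner",atz(S0,uncrop(p,(245,205),5.6),.065).round(3))
for n in ("scene","side"):
    c=vision.read_camera(n); im=c["image"].astype(int); old=load(n+"0")["image"].astype(int)
    for lab,I in (("before",old),("now",im)):
        m=((I[...,0]-I[...,2])>22).astype(np.uint8)
        k,_,st,ce=cv2.connectedComponentsWithStats(m)
        for i in range(1,k):
            if st[i,4]>8:
                w=atz(c,ce[i],.02 if lab=="now" else .19)
                if .35<w[0]<.8 and -.2<w[1]<.3: print(n,lab,ce[i].round(),st[i,4],w.round(3))
    d=(abs(im-old).sum(2)>60).astype(np.uint8); d=cv2.morphologyEx(d,cv2.MORPH_OPEN,np.ones((3,3)))
    k,_,st,ce=cv2.connectedComponentsWithStats(d); print("diff",[(st[i].tolist()) for i in range(1,k) if st[i,4]>15])
E
```

```text
tub corner [0.468 0.13 ]
tub corner [0.665 0.142]
tub corner [ 0.689 -0.042]
scene before [402. 190.] 34 [0.708 0.256]
scene before [308. 239.] 53 [ 0.547 -0.041]
scene before [334. 244.] 39 [ 0.619 -0.026]
scene before [316. 252.] 54 [ 0.588 -0.071]
scene before [298. 260.] 60 [ 0.559 -0.117]
scene before [317. 264.] 25 [ 0.609 -0.106]
scene now [282. 229.] 9 [0.375 0.09 ]
scene now [354. 248.] 37 [0.618 0.119]
scene now [272. 247.] 16 [0.385 0.009]
scene now [321. 258.] 33 [0.543 0.04 ]
scene now [351. 262.] 38 [0.633 0.065]
diff [[63, 0, 233, 264, 18746], [285, 0, 55, 92, 2504], [181, 68, 6, 8, 39], [146, 84, 14, 17, 107], [124, 129, 14, 20, 185], [126, 149, 12, 19, 144], [176, 153, 11, 30, 182], [164, 156, 7, 6, 33], [133, 161, 16, 32, 188], [288, 225, 60, 52, 1505], [291, 230, 6, 6, 28], [339, 245, 22, 23, 285], [280, 247, 41, 45, 477]]
side before [256. 161.] 248 [0.556 0.262]
side before [257. 181.] 67 [0.513 0.164]
side before [311. 217.] 62 [ 0.55  -0.034]
side before [332. 220.] 95 [ 0.586 -0.066]
side before [333. 234.] 105 [ 0.559 -0.112]
side now [267. 228.] 78 [0.547 0.193]
side now [281. 248.] 26 [0.539 0.099]
side now [243. 281.] 27 [0.402 0.025]
diff [[0, 0, 13, 11, 131], [0, 0, 66, 209, 6468], [64, 0, 302, 269, 21240], [20, 144, 12, 8, 66], [352, 187, 6, 4, 19], [330, 195, 6, 4, 20], [33, 196, 4, 9, 30], [54, 226, 24, 14, 208], [0, 233, 7, 19, 91], [329, 238, 7, 4, 25], [33, 243, 16, 17, 102], [38, 242, 24, 32, 147], [79, 242, 16, 59, 341], [71, 244, 6, 3, 18], [7, 248, 22, 22, 245], [46, 250, 20, 37, 475], [360, 251, 6, 4, 20], [12, 293, 15, 14, 132], [35, 295, 25, 16, 251], [3, 305, 17, 18, 160]]
```

```bash
python3 - <<'E'
from h import *
from cell import vision
def atz(c,uv,z):
    return least_squares(lambda q:proj(c,[q[0],q[1],z])[0]-uv,[.6,0]).x
cs={f"w{n}":load(f"wrist{n}") for n in (3,4,5,6)}; cs["scene2"]=load("scene2"); cs["side2"]=load("side2")
for n in ("scene","side","wrist"): cs[n+"N"]=vision.read_camera(n)
for n,c in cs.items():
    I=cv2.GaussianBlur(c["image"],(3,3),0).astype(int); m=((I[...,0]-I[...,2])>11).astype(np.uint8)
    k,_,st,ce=cv2.connectedComponentsWithStats(m)
    for i in range(1,k):
        if st[i,4]>12:
            w=atz(c,ce[i],.02)
            if .42<w[0]<.75 and -.1<w[1]<.3: print(n,ce[i].round(),st[i].tolist(),w.round(3))
# gold gripper part check in side view
c=cs["sideN"]; print("gripper body px", proj(c,(.4518,-.0751,.22)),proj(c,(.4518,-.0751,.25)))
print("cams",[(n,(-cs[n]["R"].T@cs[n]["t"]).round(2)) for n in ("sceneN","sideN")])
E
```

```text
w3 [427. 301.] [423, 294, 9, 14, 96] [0.533 0.037]
w3 [566. 341.] [540, 302, 45, 78, 1850] [0.565 0.187]
w3 [471. 404.] [286, 376, 354, 41, 7377] [0.646 0.102]
w4 [566. 341.] [539, 302, 46, 78, 1893] [0.533 0.087]
w4 [511. 319.] [502, 317, 20, 4, 54] [0.526 0.044]
w4 [473. 405.] [287, 389, 353, 28, 6896] [0.618 0.029]
w5 [380. 286.] [372, 281, 15, 10, 81] [0.533 0.059]
w5 [362. 298.] [354, 289, 16, 19, 189] [0.545 0.038]
w5 [409. 313.] [406, 305, 8, 16, 95] [0.569 0.104]
w5 [472. 405.] [286, 389, 354, 28, 7009] [0.718 0.234]
w6 [474. 342.] [456, 303, 31, 78, 1346] [0.542 0.068]
w6 [424. 405.] [177, 389, 463, 28, 9636] [0.606 0.035]
scene2 [320. 220.] [316, 217, 8, 7, 33] [0.466 0.181]
scene2 [312. 233.] [308, 230, 8, 7, 35] [0.47  0.116]
scene2 [354. 248.] [350, 244, 10, 9, 69] [0.619 0.119]
scene2 [321. 258.] [317, 255, 9, 7, 51] [0.543 0.038]
scene2 [351. 262.] [347, 258, 9, 9, 67] [0.634 0.065]
side2 [321. 246.] [320, 244, 4, 4, 13] [0.635 0.056]
sceneN [354. 248.] [350, 244, 10, 9, 69] [0.619 0.119]
sceneN [321. 258.] [317, 255, 9, 7, 51] [0.543 0.038]
sceneN [351. 262.] [347, 258, 9, 9, 68] [0.634 0.066]
sideN [268. 229.] [259, 218, 23, 22, 129] [0.548 0.192]
sideN [280. 248.] [278, 245, 7, 8, 33] [0.538 0.098]
wristN [421. 342.] [408, 303, 23, 78, 1062] [0.519 0.007]
wristN [371. 405.] [116, 390, 484, 27, 9950] [ 0.572 -0.022]
gripper body px [[279.65490343 227.46431774]] [[279.30253226 215.35359816]]
cams [('sceneN', array([ 1.02, -0.84,  1.24])), ('sideN', array([ 0.04, -0.92,  0.88]))]
```

```bash
python3 -c "
from cell import workorder,sensors
o=sensors.get_obs();print(o['grip_width'],o['grasp_force'],o['force']);print(workorder.sign_off())"
```

```text
0.028845180066913514 44.99160926789045 [ 0.65570963 -2.45810849  0.49616721]
the job is handed in; nothing more can be done
None
```

The job is handed in at about 14.5 s of the 43 s allowed: the pan is tipped onto its stop, and the arm is holding the bolt head across its two side flats at 45 N. I saw three chips clearly in the tub and the other two only partly behind the pan, and I couldn't see inside the pan to confirm it is empty.

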